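# Click the inspection light's filter wheel to blue and switch it on

### The job

With a fingertip, flick the edge of the light box's filter wheel round counter-clockwise (seen from above) until the blue filter has clicked home between the prongs of the orange fork, without running on past it. Only then press the green button fully down to light the lamp, and let go. Nothing is to be picked up; leave the bottle, jar, film can and loupe where they stand.

Things in the scene. Friction and masses are not known exactly. Their poses are not given: they have to be found in the camera images.
- light_box: Dark grey light box fixed to the bench, 200 mm (its x) by 250 mm (its y), flat top 28 mm above the bench. Origin at the centre of its underside, z up. The wheel's axis stands at x -15, y +45 mm, the green button at x 0, y -85 mm. The orange fork is on the wheel's +x side; the wheel's -x half is open from above and from the side.
- wheel_center (a point): Centre of the top face of the wheel, on its vertical axis, 60 mm above the bench. Level grey metal disc, 92 mm across, 10 mm thick, with 6 finger lugs on its edge like a star, every 60 degrees, each 12 mm wide, reaching to 70 mm from the axis; about 50 mm of free room between lugs. Under it a drum of 40 mm radius; further out, 22 mm of free space down to the box top. Hub 22 mm wide, 4 mm high.
- filter_wheel (a joint): Wheel angle, rad, growing counter-clockwise from above; 0 = blue in the gate. A spring detent clicks every 1.047 rad (60 degrees) and draws the wheel to the nearest click when let go. Starts 1 to 4 clicks before blue (-1.05 to -4.19). At a click, lugs stand 30, 90, 150, 210, 270, 330 degrees from the box's +x. A click takes about 3 N at a lug; well damped. Stops at -4.66, +1.52.
- blue_filter (a point): Centre of the blue filter's top face, 31 mm from the wheel's axis; turns with the wheel. The six filters are 24 mm coloured discs in the wheel's top, half-way between the lugs; clockwise from above: blue, yellow, green, red, black, white.
- gate (a point): The light gate, fixed: where the chosen filter's centre must stand, 31 mm from the wheel's axis towards the box's +x, level with the wheel's top. Two orange prongs 6 mm thick run over the wheel along the box's x on either side of it, 34 mm apart (centres), tops 74 mm above the bench, from 18 mm on the -x side of it to a 52 mm wide post (80 mm tall) 56 to 70 mm on its +x side.
- lamp_button_top (a point): Centre of the top of the round green push button (28 mm across), 50 mm above the bench when released, in a black 44 mm collar whose top is 40 mm above the bench; pressed straight down.
- lamp_button (a joint): Travel of the button in m: 0 released, 0.006 fully down; a spring returns it; fully down takes 5 N.
- bottle_mid (a point): Middle of a loose white plastic bottle, 64 mm across, 150 mm tall, upright. Bystander.
- jar_mid (a point): Middle of a loose amber jar with black lid, 48 mm across, 65 mm tall, upright. Bystander.
- film_can_mid (a point): Middle of a loose flat steel film can, 100 mm across, 26 mm tall, beyond the box. Bystander.
- loupe_mid (a point): Middle of a loose black eye loupe, 42 mm across, 36 mm tall, standing on the robot's side of the box towards its button end. Bystander.

How it is judged (in metres and radians):
On the way, in this order (a step that is already met when the one before it is completed fails the run):
1. the blue filter has clicked home in the gate (horizontal distance between blue_filter and gate below 0.006 m and velocity of joint filter_wheel between -0.2 and 0.2 rad/s), for 0.2 s.
2. the green button is pressed down (horizontal distance between blue_filter and gate below 0.006 m and value of joint lamp_button above 0.0045 m), for 0.04 s.
At the end, for the whole second after the job is handed in: The blue filter's centre is within 6 mm of the gate's centre, the button has come up again, and the bystanders are within 20 mm of where they stood (horizontal distance between blue_filter and gate below 0.006 m and value of joint filter_wheel between -0.3 and 0.3 rad and value of joint lamp_button below 0.0015 m and distance of each of bottle_mid, jar_mid, film_can_mid, loupe_mid from where it was at the start of the episode below 0.02 m); the robot touches nothing.
It fails at once if the wheel runs on past the blue filter to the next click (value of joint filter_wheel above 0.65 rad).
It fails at once if the button is pressed while another filter is in the gate (value of joint lamp_button above 0.0045 m and horizontal distance between blue_filter and gate above 0.012 m).
It fails at once if the bottle, jar, film can or loupe is shifted by over 20 mm, lifted or knocked over (distance of any of bottle_mid, jar_mid, film_can_mid, loupe_mid from where it was at the start of the episode above 0.02 m or angle between any of bottle_mid, jar_mid, film_can_mid, loupe_mid's own z axis and vertical above 0.5 rad).
It also fails if it takes over 72 s, if anything falls off the work surface, if the arm or the gripper's body presses on something with over 40 N, if the wrist force passes 120 N, or if a joint passes its speed limit or range.

### The arm

A 6-joint arm with a two-finger parallel gripper is mounted at the origin on the work surface. World frame = base frame: x ahead of the robot, y to its left, z up, the work surface at z = 0. Lengths are in m, angles in degrees, forces in N, time in s.
With the tool pointing down it reaches from about 0.4 to 0.825 m from the base axis. Payload 7 kg.
Tool frame: the origin (TCP) lies at the centre of the arm's flange, where the gripper is bolted on; the fingertips stand 178 mm ahead of it and the grasp point (between the pads) lies 159 mm ahead of it; x points along the fingers, y is the direction in which the jaws open and shut, and the axes are right-handed (so a half turn about x gives the same grasp; the last joint's range is limited). The gripper opens to 88 mm and grips with 3 to 60 N. Pads are 19 mm wide; open, the fingers measure 130 mm over their backs; the gripper's body (78 mm by 193 mm) begins 47 mm behind the grasp point.
Start: joints at [-58.264, 20.546, 0.682, 0, -70.136, -16.507], TCP at [0.177, -0.651, 0.405] pointing down, gripper open.
Joint ranges: [-176.03, 176.03], [-82.01, 121.73], [-58.28, 71.71], [-173.87, 95.51], [-174.79, -0.11], [-173.66, 173.66]. Speed limits (degrees/s): [136.94, 136.94, 172.46, 180, 180, 180].

### API

Orientations are given as [roll, pitch, yaw] about the fixed x, y, z axes, in that order (R = Rz(yaw) Ry(pitch) Rx(roll)).
In Python, from plant import ctrl gives the robot as it stands. The module is installed in compiled form; this text tells all that it offers.
- The arm moves only by the shell command python3 -m inch 'ROWS'. ROWS is JSON, one flat list of numbers, 7 for each row, row after row: the shift along the tool's x, y, z in m, then the turn, a rotation vector about the tool's x, y, z in degrees, then the finger opening in m, from 0 to 0.0876. In form: [dx, dy, dz, rx, ry, rz, hand, dx, dy, dz, rx, ry, rz, hand, ...]. A call has 1 to 20 rows; each row shifts and turns the pose as measured when the row begins, along the tool's axes as they then stand; what a row does not reach is not made up. A row lasts 1/8 s, in which the tool goes at most 62.5 mm and 10.7 degrees, less where a joint would pass 70% of its speed; a pose out of reach is approached as far as the arm can. A call with a gripper value outside its range is refused whole. The fingers move at their own pace and stop on an object; the grip force is fixed at half the most. Time passes only in rows, so rows that do not move let the fingers close. It gives the time, the measured TCP pose, the force and the opening at its end, in the units of the state.
- ctrl.get_obs(): the state, without advancing time (a new reading comes with each control period).
- ctrl.snapshot(name): name is "scene" or "top"; returns a dict with "color" (480x640x3 uint8, red, green, blue), "depth" (480x640 float32, m along the optical axis (not along the pixel's ray), 0 where there is no reading), "K" (3x3 intrinsics, pixels), "position" and "attitude" of the camera in the world. Camera axes: x right, y up, looking along -z (the intrinsics and any distortion apply to the point x, -y, -z); pixel columns grow to the right and rows downward; lengths in m; the calibration is good to about 2 mm. A picture is of the moment at which its call begins.
- ctrl.close_job(): hands the job in, once; it reports no verdict.
The state is a dict: "clock": time; "joint_pos": joint angles; "qvel": joint speeds; "tau": joint torques, N m; "tool_pos": TCP position; "orientation": TCP orientation; "force": force on the tool from outside, world axes, zero at the start; "moment": the same for the moment, N m; "opening": finger opening in m.
Only numpy, scipy, OpenCV 4.12 (cv2) and the standard library are available. Lean on these libraries where they do the work, as an engineer would, in place of code of your own. Each camera call takes 0.05 s, during which the arm holds its last target.

## Working session

There is one attempt and no reset: what is moved stays moved. The work goes in short steps, Python scripts to look and compute and a shell command to move; the robot and the scene stay as the last step left them, time stands still between calls to the robot, and variables do not carry over. Pictures are saved under pics/ and viewed, and the job is handed in when it is done.

```bash
mkdir -p pics; ls; python3 - <<'E'
from plant import ctrl
import cv2
print(ctrl.get_obs())
for n in("scene","top"):
    s=ctrl.snapshot(n); cv2.imwrite(f"pics/{n}0.png",s["color"][:,:,::-1]); print(n,s["K"],s["position"],s["attitude"])
E
```

```text
pics
{'clock': 0.0, 'joint_pos': array([-5.82653487e+01,  2.05915798e+01,  6.34474106e-01, -1.90058292e-02,
       -7.01367277e+01, -1.65077013e+01]), 'qvel': array([-0.03930299, -0.07536371,  0.02187193, -0.13242498,  0.01034553,
        0.04972279]), 'tau': array([ 2.75812827e-04, -5.82719886e+01,  2.93051594e+01,  6.99706793e+00,
        7.03178113e-03, -9.70552696e-05]), 'tool_pos': array([ 0.17723943, -0.65111708,  0.40372964]), 'orientation': array([ 95.72853136,  89.90448023, 110.94900904]), 'force': array([0.00338893, 0.26321048, 0.00867301]), 'moment': array([ 0.0342266 ,  0.03863657, -0.0207577 ]), 'opening': 0.08761966500933355}
scene [[556.10504237   0.         320.50978876]
 [  0.         556.10504237 235.31382536]
 [  0.           0.           1.        ]] [1.00023946 0.6205114  0.78695834] [ 44.38967618  -0.41815209 144.5255457 ]
top [[482.44919301   0.         314.9916296 ]
 [  0.         482.44919301 233.34794618]
 [  0.           0.           1.        ]] [0.45037819 0.03531335 1.12440413] [  8.72854061   0.69744635 -91.30531396]
```

View pics/scene0.png

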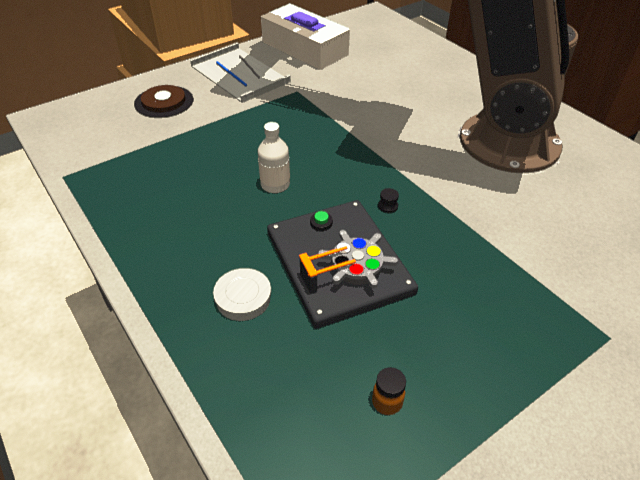

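View pics/top0.png

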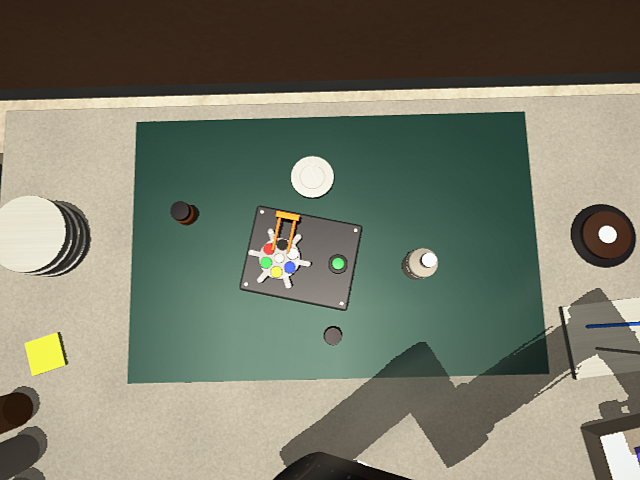

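The top view shows black in the gate at (282,244) and blue at (290,267), so blue needs two clicks counter-clockwise. Next I'll find the positions.

```bash
cat > h.py <<'E'
import numpy as np, cv2
from scipy.spatial.transform import Rotation as R
from plant import ctrl
def ray(s,u,v):
    K=s["K"]; d=np.array([(u-K[0,2])/K[0,0],-(v-K[1,2])/K[1,1],-1.0])
    return R.from_euler('xyz',s["attitude"],degrees=True).as_matrix()@d
def onplane(s,u,v,z):
    d=ray(s,u,v); p=np.array(s["position"]); return p+d*(z-p[2])/d[2]
def bydepth(s,u,v): return np.array(s["position"])+ray(s,u,v)*s["depth"][int(round(v)),int(round(u))]
H={'green':(45,75),'blue':(110,130),'yellow':(25,34),'red':(0,6)}
def blobs(s,name,roi):
    hsv=cv2.cvtColor(s["color"],cv2.COLOR_RGB2HSV); lo,hi=H[name]
    m=cv2.inRange(hsv,(lo,150,90),(hi,255,255)); x0,y0,x1,y1=roi
    z=np.zeros_like(m); z[y0:y1,x0:x1]=m[y0:y1,x0:x1]
    n,l,st,c=cv2.connectedComponentsWithStats(z)
    return [(st[i,4],c[i]) for i in range(1,n) if st[i,4]>15]
E
python3 - <<'E'
from h import *
np.set_printoptions(precision=4,suppress=True)
for n,roi in(("top",(235,200,365,310)),("scene",(270,200,420,325))):
    s=ctrl.snapshot(n)
    for c in H:
        for a,(u,v) in blobs(s,c,roi):
            print(n,c,a,u.round(1),v.round(1),onplane(s,u,v,.06)[:2],onplane(s,u,v,.05)[:2],bydepth(s,u,v))
    if n=="top":
        for nm,u,v,z in(("bottle",421,262,.15),("jar",181,211,.065),("can",312,176,.026),("loupe",333,335,.036)): print(nm,bydepth(s,u,v))
        for u,v in((262,212),(355,230),(346,303),(246,284)): print("screw",onplane(s,u,v,.03)[:2])
    cv2.imwrite(f"pics/{n}_z.png",cv2.resize(s["color"][roi[1]:roi[3],roi[0]:roi[2],::-1],None,fx=5,fy=4.5,interpolation=cv2.INTER_CUBIC)[:600,:800])
E
```

```text
top green 62 265.6 262.0 [0.5527 0.1555] [0.5536 0.1566] [0.5527 0.1555 0.06  ]
top green 27 336.7 261.5 [ 0.55   -0.0021] [ 0.5509 -0.0025] [ 0.5508 -0.0024  0.0512]
top blue 88 289.2 267.0 [0.5402 0.1031] [0.541  0.1038] [0.5402 0.1031 0.0601]
top yellow 76 276.1 271.2 [0.5317 0.1324] [0.5325 0.1333] [0.5316 0.1322 0.0623]
top red 74 267.9 248.8 [0.582  0.1501] [0.5832 0.1512] [0.5818 0.15   0.0614]
bottle [ 0.537  -0.1704  0.1431]
jar [0.6706 0.3429 0.0693]
can [0.7561 0.0488 0.024 ]
loupe [0.3896 0.0102 0.0375]
screw [0.6717 0.1663]
screw [ 0.6242 -0.0472]
screw [ 0.4589 -0.0212]
screw [0.5066 0.2035]
scene green 119 321.2 216.1 [0.5522 0.0033] [ 0.546  -0.0052] [ 0.5467 -0.0043  0.0511]
scene green 108 372.0 263.5 [0.5493 0.1517] [0.5431 0.1452] [0.5502 0.1526 0.0614]
scene blue 104 358.9 242.8 [0.5371 0.0992] [0.5307 0.092 ] [0.5382 0.1004 0.0617]
scene yellow 113 373.3 250.5 [0.5277 0.129 ] [0.5212 0.1222] [0.5294 0.1307 0.0626]
scene red 119 355.8 268.5 [0.5796 0.1444] [0.5738 0.1379] [0.5801 0.145  0.0609]
```

View pics/top_z.png

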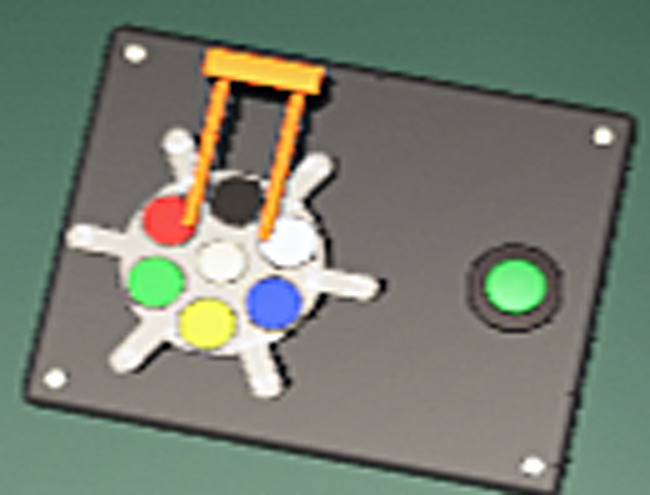

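```bash
cat >> h.py <<'E'
YAW=-12.3; W=np.array([.560,.1245,0]); BT=np.array([.5485,-.004,0])
B=R.from_euler('z',YAW,degrees=True).as_matrix()
def st():
    o=ctrl.get_obs(); Rm=R.from_euler('xyz',o["orientation"],degrees=True).as_matrix(); return o,np.array(o["tool_pos"]),Rm
def go(tip,ang=None):
    """rows units: shift in tool axes to bring fingertip to tip (world), turn about tool axes to point down with tool y along world angle ang"""
    o,p,Rm=st(); ang=YAW if ang is None else ang
    y=B@[1,0,0]; 
    if y@Rm[:,1]<0: y=-y
    x=np.array([0,0,-1.]); T=np.c_[x,y,np.cross(x,y)]
    d=Rm.T@(np.array(tip)+[0,0,.178]-p); rv=(R.from_matrix(Rm.T@T)).as_rotvec(degrees=True)
    print("t",round(o["clock"],2),"tip",(p+.178*Rm[:,0]).round(4),"wheelframe mm",((B.T@(p+.178*Rm[:,0]-W))*1000).round(1),"F",np.round(o["force"],1),"open",round(o["opening"],3))
    print(" shift tool mm",(d*1000).round(1),"turn",rv.round(1),"J",np.round(o["joint_pos"],0))
def wf(x,y,z): return W+B@np.array([x,y,0])/1000+[0,0,z/1000]
E
python3 - <<'E'
from h import *
print(st()[2].round(3)); go([.48,-.25,.2])
print(wf(-70,75,200), wf(-70,75,43))
E
```

```text
[[-0.    -0.263  0.965]
 [ 0.001  0.965  0.263]
 [-1.     0.001 -0.   ]]
t 0.2 tip [ 0.1772 -0.651   0.2261] wheelframe mm [-208.8 -839.3  226.1] F [-0.1  0.1 -1. ] open 0.088
 shift tool mm [ 26.3 307.6 397.5] turn [-62.5   0.   -0.1] J [-58.  21.   1.  -0. -70. -17.]
[0.50758409 0.21269055 0.2       ] [0.50758409 0.21269055 0.043     ]
```

```bash
python3 -m inch '[0,0.035,0.045,0,0,0,0, 0,0.035,0.045,0,0,0,0, 0,0.035,0.045,0,0,0,0, 0,0.035,0.045,0,0,0,0, 0,0.035,0.045,0,0,0,0, 0,0.035,0.045,0,0,0,0, 0,0.035,0.045,0,0,0,0, 0,0.035,0.045,0,0,0,0, 0,0,0,0,0,0,0]'; python3 -c "
from h import *
go(wf(-75,80,150))"
```

```text
clock: 1.32
tool_pos: [0.4588, -0.276, 0.4025]
orientation: [88.4, 89.8, 103.5]
force: [-0.1, -0.2, 1.0]
opening: 0.0036
t 1.32 tip [ 0.4587 -0.2755  0.2245] wheelframe mm [ -13.8 -412.4  224.5] F [-0.1 -0.2  1. ] open 0.004
 shift tool mm [ 75.8 465.6 172.3] turn [-62.6   0.1  -0.1] J [-10.   8. -17.  -0. -66. -65.]
```

```bash
python3 -m inch '[0,0.046,0.017,0,0,0,0, 0,0.046,0.017,0,0,0,0, 0,0.046,0.017,0,0,0,0, 0,0.046,0.017,0,0,0,0, 0,0.046,0.017,0,0,0,0, 0,0.046,0.017,0,0,0,0, 0,0.046,0.017,0,0,0,0, 0,0.046,0.017,0,0,0,0, 0,0.046,0.017,0,0,0,0, 0,0.046,0.017,0,0,0,0, 0,0,0,-10,0,0,0, 0,0,0,-10,0,0,0, 0,0,0,-10,0,0,0, 0,0,0,-10,0,0,0, 0,0,0,-10,0,0,0, 0,0,0,-10,0,0,0, 0,0,0,-2.5,0,0,0]'; python3 -c "
from h import *
go(wf(-75,80,150))"
```

```text
clock: 3.45
tool_pos: [0.5052, 0.2185, 0.4019]
orientation: [100.2, 89.8, 179.4]
force: [0.5, -0.3, 0.4]
opening: 0.0001
t 3.45 tip [0.5046 0.2185 0.2239] wheelframe mm [-74.1  80.  223.9] F [ 0.5 -0.3  0.4] open 0.0
 shift tool mm [73.9  1.2 -0.1] turn [ 1.4 -0.  -0.2] J [ 44.   9. -15.  -0. -66. -55.]
```

```bash
python3 -m inch '[0.045,0,0,1,0,0,0, 0.045,0,0,0,0,0,0, 0.04,0,0,0,0,0,0, 0.03,0,0,0,0,0,0, 0,0,0,0,0,0,0]'; python3 -c "
from h import *
go(wf(-70,60,43))
s=ctrl.snapshot('scene'); cv2.imwrite('pics/s1.png',cv2.resize(s['color'][160:340,240:480,::-1],None,fx=3,fy=3))"
```

```text
clock: 4.08
tool_pos: [0.5063, 0.2149, 0.2388]
orientation: [66.7, 89.9, 144.6]
force: [0.9, 0.4, 0.7]
opening: 0.0003
t 4.08 tip [0.506  0.2151 0.0608] wheelframe mm [-72.1  77.   60.8] F [0.9 0.4 0.7] open 0.0
 shift tool mm [ 17.8  -1.7 -16.9] turn [ 0.2  0.  -0.1] J [ 43.  18. -27.  -0. -45. -55.]
```

View pics/s1.png

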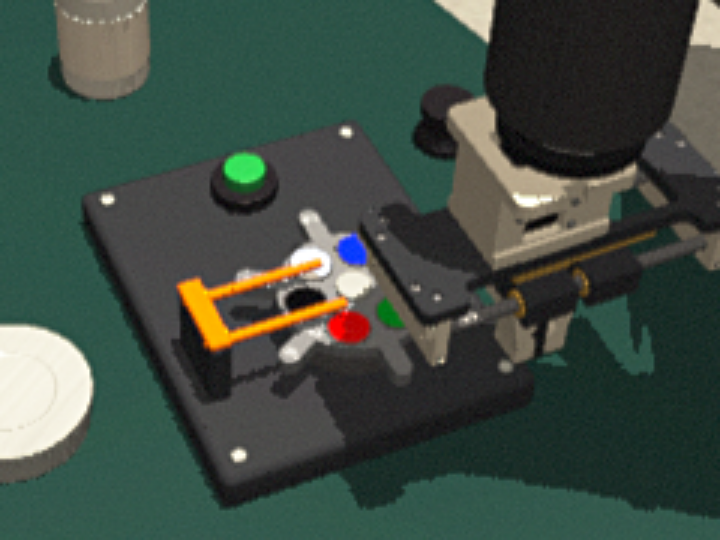

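```bash
python3 - <<'E'
from h import *
s=ctrl.snapshot('scene'); o,p,Rm=st()
def proj(P):
    c=R.from_euler('xyz',s["attitude"],degrees=True).as_matrix().T@(np.array(P)-s["position"]); return s["K"][0,0]*c[0]/-c[2]+s["K"][0,2], s["K"][1,1]*-c[1]/-c[2]+s["K"][1,2]
for k in (.178,.12): 
    for dy in(-.0965,-.021,0,.021,.0965):
        u,v=proj(p+k*Rm[:,0]+dy*Rm[:,1]); print(k,dy,(u-240)*3,(v-160)*3)
for (a,b) in((435,340),(430,300),(510,345),(545,345),(545,300),(520,320),(440,355)): print(a,b,((B.T@(bydepth(s,a/3+240,b/3+160)-W))*1000).round(0))
c=s['color'][220:300,340:460,::-1]; cv2.imwrite('pics/s2.png',cv2.resize(c,None,fx=6,fy=6,interpolation=cv2.INTER_CUBIC))
E
```

```text
0.178 -0.0965 373.7180944060213 397.2353619168048
0.178 -0.021 493.3917190912813 356.105723350454
0.178 0 525.7160963506035 344.99642539900617
0.178 0.021 557.6362888157282 334.02603837754054
0.178 0.0965 669.172444719792 295.69309917327394
0.12 -0.0965 380.6777979388837 327.92876549314695
0.12 -0.021 505.6670834396847 286.5651115993031
0.12 0 539.3815124634765 275.4077394471137
0.12 0.021 572.655319084638 264.3961858143859
0.12 0.0965 688.7728452496326 225.9685306433562
435 340 [ 17. 118. 150.]
430 300 [ 17. 109. 170.]
510 345 [-55.  85.  77.]
545 345 [-76.  89.  72.]
545 300 [-47. 117. 151.]
520 320 [-38. 111. 133.]
440 355 [ 13. 118. 137.]
```

View pics/s2.png

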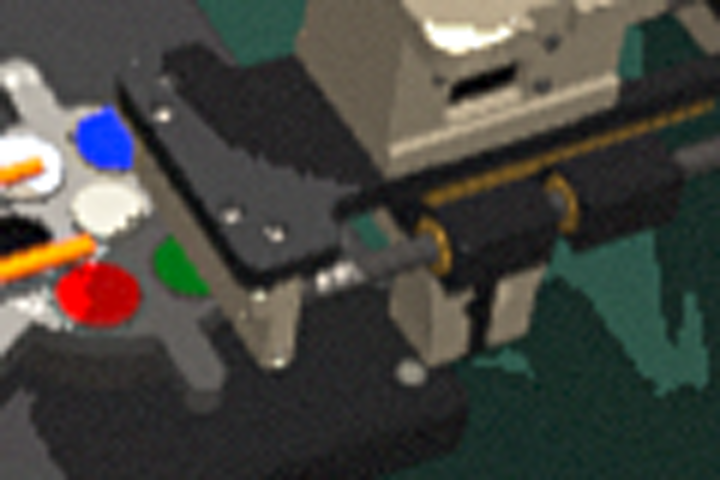

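```bash
python3 -m inch '[0.018,-0.001,0,0,0,0,0, 0,0,0,0,0,0,0, 0,0,-0.012,0,0,0,0, 0,0,-0.012,0,0,0,0, 0,0,-0.006,0,0,0,0, 0,0,-0.006,0,0,0,0, 0,0,-0.006,0,0,0,0]'; python3 -c "
from h import *
go(wf(-70,-7,43))"
```

```text
clock: 5.05
tool_pos: [0.5008, 0.1744, 0.2305]
orientation: [-28.3, 88.9, 49.6]
force: [-3.5, 5.9, -0.8]
opening: 0.0007
t 5.05 tip [0.5031 0.1771 0.0526] wheelframe mm [-66.8  39.2  52.6] F [-3.5  5.9 -0.8] open 0.001
 shift tool mm [  8.8   1.8 -43.3] turn [0.3 1.  0.5] J [ 40.  17. -30.  -0. -41. -52.]
```

```bash
python3 -m inch '[0.007,0.001,0.004,0,0,0,0, 0.005,0,0,0,0,0,0, 0,0,0,0,0,0,0]'; python3 -c "
from h import *
go(wf(-71,-7,43))"
```

```text
clock: 5.42
tool_pos: [0.5019, 0.1798, 0.2189]
orientation: [-31.2, 88.7, 46.8]
force: [1.0, 1.3, -0.0]
opening: 0.0001
t 5.42 tip [0.5048 0.1829 0.041 ] wheelframe mm [-66.4  45.3  41. ] F [ 1.   1.3 -0. ] open 0.0
 shift tool mm [ -3.1   2.7 -48.6] turn [0.3 1.2 0.7] J [ 41.  18. -31.  -0. -40. -53.]
```

```bash
python3 -m inch '[0,0.004,0,0,1.2,0.7,0, 0,0,0,0,0,0,0, 0,0,-0.008,0,0,0,0, 0,0,-0.008,0,0,0,0, 0,0,-0.008,0,0,0,0]'; python3 -c "
from h import *
go(wf(-71,-7,43))"
```

```text
clock: 6.05
tool_pos: [0.4917, 0.1567, 0.2181]
orientation: [141.3, 89.7, -140.7]
force: [0.4, 0.2, 0.6]
opening: 0.0004
t 6.05 tip [0.4909 0.1561 0.0401] wheelframe mm [-74.2  16.2  40.1] F [0.4 0.2 0.6] open 0.0
 shift tool mm [ -2.8  -2.5 -24. ] turn [ 0.3 -0.2 -0.2] J [ 40.  18. -32.  -0. -40. -51.]
```

```bash
python3 -m inch '[0,-0.002,-0.006,0,0,0,0, 0,0,-0.006,0,0,0,0, 0,0,-0.005,0,0,0,0, 0,0,-0.003,0,0,0,0, 0,0,0,0,0,0,0]'; python3 - <<'E'
from h import *
go(wf(-71,-7,43))
for n in('scene','top'):
    s=ctrl.snapshot(n)
    c=s['color'][200:320,280:460,::-1] if n=='scene' else s['color'][200:320,220:380,::-1]
    cv2.imwrite('pics/a_%s.png'%n,cv2.resize(c,None,fx=4,fy=4,interpolation=cv2.INTER_CUBIC))
E
```

```text
clock: 6.68
tool_pos: [0.489, 0.1337, 0.2181]
orientation: [144.5, 89.6, -137.6]
force: [-0.1, -0.4, 0.2]
opening: 0.0002
t 6.67 tip [0.488  0.1328 0.0401] wheelframe mm [-72.1  -7.2  40.1] F [-0.1 -0.4  0.2] open 0.0
 shift tool mm [-2.9 -0.3 -0.8] turn [ 0.2 -0.3 -0.2] J [ 38.  17. -33.   0. -40. -50.]
```

View pics/a_scene.png

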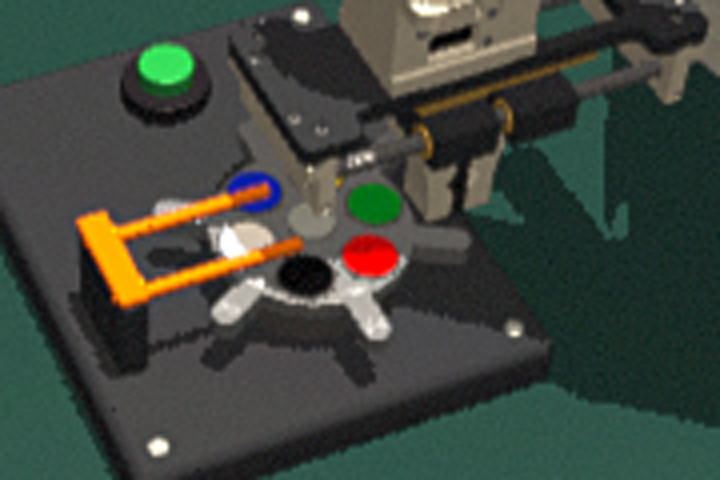

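View pics/a_top.png

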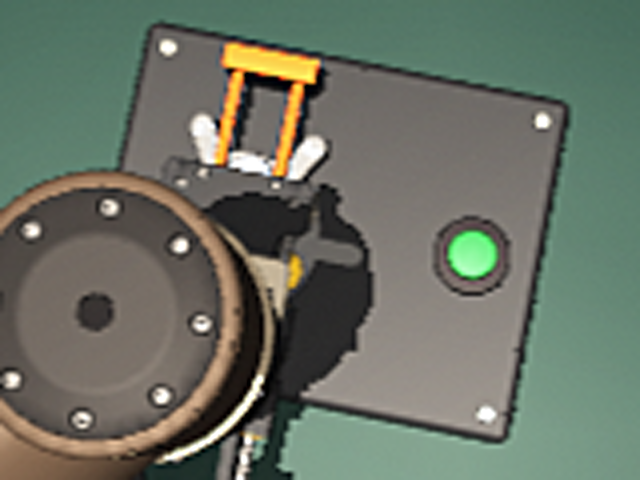

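The first click worked: white is in the gate and blue is next, at (255,190) in the enlarged scene crop. I'll retract, go back round and repeat the stroke.

```bash
python3 -m inch '[0,0.02,0,0,0,0,0, 0,0.02,0,0,0,0,0, 0,0.005,0,0,0,0,0, 0,0,0.025,0,0,0,0, 0,0,0.025,0,0,0,0, 0,0,0.025,0,0,0,0, 0,0,0.012,0,0,0,0, 0,0,0,0,0,0,0]'; python3 -c "
from h import *
go(wf(-72,77,42))"
```

```text
clock: 7.78
tool_pos: [0.4637, 0.2366, 0.2178]
orientation: [151.2, 89.7, -130.6]
force: [-0.2, 0.2, -0.2]
opening: 0.0004
t 7.78 tip [0.4631 0.2359 0.0398] wheelframe mm [-118.4   88.1   39.8] F [-0.2  0.2 -0.2] open 0.0
 shift tool mm [ -2.2 -45.9 -12.3] turn [ 0.4 -0.3 -0.1] J [ 49.  18. -32.   0. -41. -61.]
```

```bash
python3 -m inch '[0,-0.02,0,0.4,0,0,0, 0,-0.016,0,0,0,0,0, 0,-0.006,0,0,0,0,0, 0,0,0,0,0,0,0, 0,0,0,0,0,0,0]'; python3 -c "
from h import *
go(wf(-72,35,42))"
```

```text
clock: 8.4
tool_pos: [0.5073, 0.225, 0.2172]
orientation: [148.4, 89.6, -134.0]
force: [0.1, -0.2, 0.2]
opening: 0.0003
t 8.4 tip [0.5064 0.2241 0.0392] wheelframe mm [-73.6  85.8  39.2] F [ 0.1 -0.2  0.2] open 0.0
 shift tool mm [ -2.5  -1.  -52. ] turn [-0.2 -0.4 -0.2] J [ 44.  21. -27.   0. -42. -57.]
```

Same stroke again, at a modest speed, ending at y of about -6 mm.

```bash
python3 -m inch '[0,0,-0.012,0,0,0,0, 0,0,-0.012,0,0,0,0, 0,0,-0.008,0,0,0,0, 0,0,-0.006,0,0,0,0, 0,0,-0.006,0,0,0,0, 0,0,-0.006,0,0,0,0]'; python3 -c "
from h import *
go(wf(-72,-6,42))"
```

```text
clock: 9.15
tool_pos: [0.4921, 0.1752, 0.2172]
orientation: [101.7, 89.5, 179.2]
force: [-16.5, 14.4, 6.8]
opening: 0.0006
t 9.15 tip [0.4906 0.1752 0.0392] wheelframe mm [-78.7  34.7  39.2] F [-16.5  14.4   6.8] open 0.001
 shift tool mm [ -2.7  -5.3 -41. ] turn [-0.2 -0.1 -0.5] J [ 41.  18. -31.  -1. -41. -53.]
```

```bash
python3 -m inch '[0,0,0.015,0,0,0,0, 0,0,0.012,0,0,0,0, 0,-0.01,0,0,0,0,0, 0,0,0,0,0,0,0]'; python3 -c "
from h import *
go(wf(-66,52,42))"
```

```text
clock: 9.65
tool_pos: [0.5086, 0.2006, 0.2174]
orientation: [99.3, 89.5, 176.8]
force: [-0.5, -0.3, 0.5]
opening: 0.0006
t 9.65 tip [0.5072 0.2007 0.0394] wheelframe mm [-67.9  63.2  39.4] F [-0.5 -0.3  0.5] open 0.001
 shift tool mm [ -2.6  -0.5 -11.4] turn [-0.2 -0.1 -0.4] J [ 42.  20. -28.  -0. -42. -54.]
```

```bash
python3 -m inch '[0,-0.002,-0.008,0,0,0,0, 0,0,-0.006,0,0,0,0, 0,0,-0.006,0,0,0,0, 0,0,-0.006,0,0,0,0]'; python3 -c "
from h import *
go(wf(-66,-6,42))"
```

```text
clock: 10.15
tool_pos: [0.5042, 0.1736, 0.2171]
orientation: [81.2, 89.5, 158.6]
force: [-0.7, 4.8, 0.9]
opening: 0.0001
t 10.15 tip [0.5027 0.1742 0.0391] wheelframe mm [-66.5  36.3  39.1] F [-0.7  4.8  0.9] open 0.0
 shift tool mm [ -3.    0.8 -42.1] turn [-0.3  0.1 -0.5] J [ 40.  19. -30.  -1. -41. -52.]
```

```bash
python3 -m inch '[0,0.001,-0.006,0,0,0,0, 0,0.001,-0.006,0,0,0,0, 0,0.001,-0.006,0,0,0,0, 0,0.001,-0.006,0,0,0,0]'; python3 -c "
from h import *
go(wf(-71,-6,42))"
```

```text
clock: 10.65
tool_pos: [0.4941, 0.1489, 0.2173]
orientation: [79.3, 89.5, 156.7]
force: [0.4, -0.3, -0.6]
opening: 0.0004
t 10.65 tip [0.4927 0.1495 0.0393] wheelframe mm [-71.   10.1  39.3] F [ 0.4 -0.3 -0.6] open 0.0
 shift tool mm [ -2.7   1.4 -15.8] turn [-0.3  0.1 -0.5] J [ 38.  18. -32.  -1. -41. -51.]
```

```bash
python3 -m inch '[0,0,-0.005,0,0,0,0, 0,0,-0.005,0,0,0,0, 0,0,0,0,0,0,0]'; python3 - <<'E'
from h import *
go(wf(-71,-6,42))
s=ctrl.snapshot('scene')
c=s['color'][200:320,280:460,::-1]
cv2.imwrite('pics/b_scene.png',cv2.resize(c,None,fx=4,fy=4,interpolation=cv2.INTER_CUBIC))
E
```

```text
clock: 11.02
tool_pos: [0.4916, 0.1375, 0.2173]
orientation: [85.3, 89.5, 162.7]
force: [0.4, 0.9, 0.2]
opening: 0.0005
t 11.03 tip [0.4901 0.138  0.0393] wheelframe mm [-71.2  -1.7  39.3] F [0.4 0.9 0.2] open 0.001
 shift tool mm [-2.7  1.4 -4.2] turn [-0.3  0.  -0.5] J [ 38.  17. -33.  -1. -40. -50.]
```

View pics/b_scene.png

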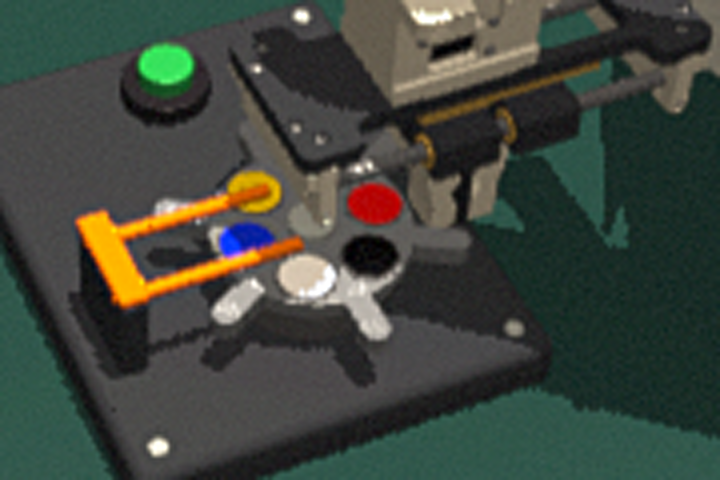

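Blue is in the gate at (247,240), seated the same way white was. I'll retract straight out and rise, then check the final position.

```bash
python3 -m inch '[0,0.02,0,0,0,0,0, 0,0.02,0,0,0,0,0, 0,0.005,0,0,0,0,0, 0,0,0,0,0,0,0, -0.04,0,0,0,0,0,0, -0.05,0,0,0,0,0,0, -0.03,0,0,0,0,0,0, 0,0,0,0,0,0,0]'; python3 - <<'E'
from h import *
go(BT+[0,0,.08])
s=ctrl.snapshot('scene')
for c in H:
    for a,(u,v) in blobs(s,c,(270,200,420,325)): print(c,a,u.round(1),v.round(1),((B.T@(onplane(s,u,v,.06)+[.0012,.0024,0]-W))*1000).round(1))
cv2.imwrite('pics/c_scene.png',cv2.resize(s['color'][200:320,280:460,::-1],None,fx=4,fy=4,interpolation=cv2.INTER_CUBIC))
E
```

```text
clock: 12.08
tool_pos: [0.449, 0.1489, 0.3417]
orientation: [85.7, 89.6, 163.2]
force: [0.6, 0.1, -0.4]
opening: 0.0007
t 12.07 tip [0.4477 0.1493 0.1637] wheelframe mm [-115.     0.3  163.7] F [ 0.6  0.1 -0.4] open 0.001
 shift tool mm [  82.7 -130.9 -127.8] turn [-0.2  0.  -0.4] J [ 42.   5. -29.  -0. -57. -54.]
green 119 321.2 216.1 [  18.9 -117.5   60. ]
green 96 358.8 242.8 [-16.2 -26.9  60. ]
blue 77 340.5 259.1 [30.8 -3.7 60. ]
yellow 69 343.6 246.3 [ 12.8 -29.6  60. ]
red 99 373.4 250.6 [-31.8   0.4  60. ]
```

View pics/c_scene.png

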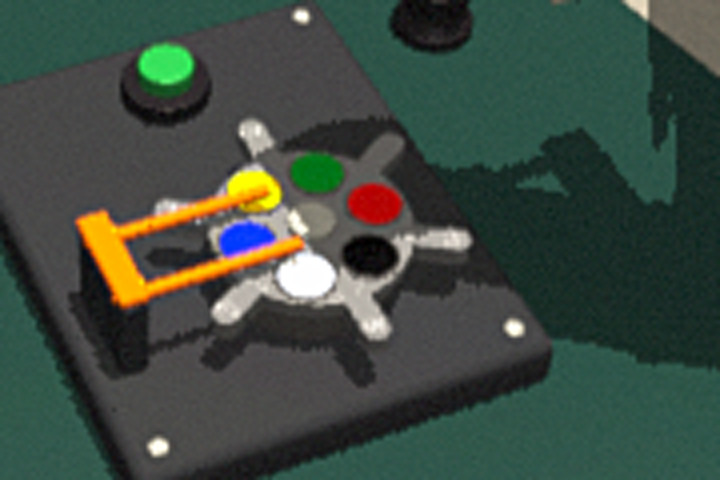

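Red is back at the pixel yellow held at the first click, (373,250), so the wheel is home. Next is the button.

```bash
python3 -m inch '[0,-0.03,-0.03,0,0,0,0, 0,-0.03,-0.03,0,0,0,0, 0,-0.03,-0.03,0,0,0,0, 0,-0.025,-0.022,0,0,0,0, 0,0,0,0,0,0,0, 0,0,0,0,0,0,0]'; python3 -c "
from h import *
go(BT+[0,0,.07])"
```

```text
clock: 12.88
tool_pos: [0.5387, 0.0104, 0.332]
orientation: [108.3, 88.9, -174.2]
force: [0.4, -0.9, 0.3]
opening: 0.0004
t 12.88 tip [0.5354 0.0101 0.154 ] wheelframe mm [   0.3 -117.   154. ] F [ 0.4 -0.9  0.3] open 0.0
 shift tool mm [ 83.8 -14.2 -11.5] turn [-0.2 -0.3 -1. ] J [ 22.  12. -22.  -0. -58. -34.]
```

```bash
python3 -m inch '[0,-0.014,-0.0115,0,0,-1,0, 0.03,0,0,0,0,0,0, 0.03,0,0,0,0,0,0, 0.015,0,0,0,0,0,0, 0,0,0,0,0,0,0]'; python3 -c "
from h import *
go(BT+[0,0,.05])"
```

```text
clock: 13.5
tool_pos: [0.5512, -0.0038, 0.2551]
orientation: [-144.6, 89.6, -66.8]
force: [0.3, -0.5, 1.0]
opening: 0.0005
t 13.5 tip [ 0.5516 -0.0049  0.0771] wheelframe mm [  19.4 -128.2   77.1] F [ 0.3 -0.5  1. ] open 0.001
 shift tool mm [27.1  2.7 -0.6] turn [ 0.1 -0.3  0.2] J [ 20.  17. -26.   1. -46. -33.]
```

Now I'll press down in small steps, watching the force, until the button bottoms out at 6 mm of travel.

```bash
python3 -m inch '[0.012,0.0025,0,0,0,0,0, 0.008,0,0,0,0,0,0, 0.004,0,0,0,0,0,0, 0.003,0,0,0,0,0,0, 0,0,0,0,0,0,0]'; python3 -c "
from h import *
go(BT+[0,0,.044])"
```

```text
clock: 14.12
tool_pos: [0.5497, -0.0029, 0.2287]
orientation: [-115.7, 89.5, -37.8]
force: [0.5, 0.1, 0.6]
opening: 0.0002
t 14.12 tip [ 0.551  -0.0039  0.0507] wheelframe mm [  18.5 -127.4   50.7] F [0.5 0.1 0.6] open 0.0
 shift tool mm [ 6.7  1.  -1.3] turn [ 0.2 -0.2  0.4] J [ 20.  19. -28.   1. -43. -33.]
```

```bash
python3 -m inch '[0.005,0,0,0,0,0,0, 0.004,0,0,0,0,0,0, 0.003,0,0,0,0,0,0]'; python3 -c "
from h import *
go(BT+[0,0,.044])"
```

```text
clock: 14.5
tool_pos: [0.5502, -0.0028, 0.2215]
orientation: [-112.3, 89.4, -34.3]
force: [-17.6, 5.5, 47.4]
opening: 0.0002
t 14.5 tip [ 0.5517 -0.0038  0.0435] wheelframe mm [  19.3 -127.2   43.5] F [-17.6   5.5  47.4] open 0.0
 shift tool mm [-0.5  1.4 -1.6] turn [ 0.3 -0.2  0.6] J [ 20.  20. -28.   1. -41. -33.]
```

The reading is 47 N with the tip at 43.5 mm, so the button is fully down. Releasing.

```bash
python3 -m inch '[-0.005,0,0,0,0,0,0, -0.015,0,0,0,0,0,0, -0.03,0,0,0,0,0,0, -0.04,0,0,0,0,0,0, -0.04,0,0,0,0,0,0, 0,0,0,0,0,0,0, 0,0,0,0,0,0,0]'; python3 - <<'E'
from h import *
go(BT+[0,0,.15])
for n in('scene','top'):
    s=ctrl.snapshot(n); cv2.imwrite('pics/d_%s.png'%n,s['color'][:,:,::-1])
    if n=='scene':
        for c in H:
            for a,(u,v) in blobs(s,c,(270,200,420,325)): print(c,a,u.round(1),v.round(1),bydepth(s,u,v).round(4))
E
```

```text
clock: 15.38
tool_pos: [0.5486, -0.0021, 0.3581]
orientation: [-105.8, 89.3, -27.8]
force: [0.4, -0.2, -0.8]
opening: 0.0004
t 15.38 tip [ 0.5504 -0.0031  0.1801] wheelframe mm [  17.8 -126.7  180.1] F [ 0.4 -0.2 -0.8] open 0.0
 shift tool mm [30.1  0.  -1.7] turn [ 0.3 -0.2  0.6] J [ 20.  11. -20.   1. -59. -33.]
green 102 321.0 215.9 [ 0.5465 -0.0053  0.0506]
green 98 358.8 242.8 [0.5386 0.1008 0.0622]
blue 75 340.4 259.1 [0.5891 0.1127 0.0613]
red 98 373.2 250.5 [0.5301 0.1309 0.0631]
```

View pics/d_scene.png

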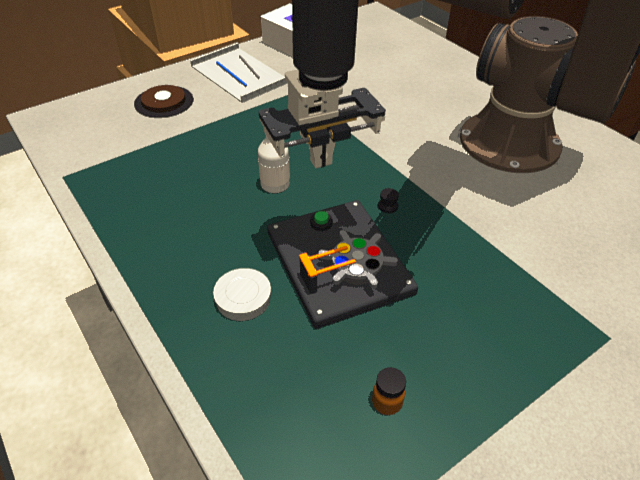

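The button is up again at (321,216), blue is still in the gate at (340,259), and the bystanders stand at the same pixels as at the start. The gripper is clear of everything, so I'm handing in.

```bash
python3 -c "
from plant import ctrl
print(ctrl.close_job())"
```

```text
the job is handed in; nothing more can be done
None
```

I turned the wheel two clicks counter-clockwise with the closed fingertips, so blue went from two clicks short to home in the gate. I then pressed the green button down, let go, and handed the job in at about 15.5 s of the 72 s allowed; the hand-in gave no verdict.

- **Blue filter:** after I backed off, the opposite filter (red) stood at the pixel yellow held at the starting click. Blue's own blob measured about 4 mm to one side, but a prong hides part of it, so I did not count that as a real offset. This was unchanged after the press.
- **Button:** it was pressed to a fingertip height of 43.5 mm, with about 47 N upward on the wrist, so it had reached its stop. Afterwards the camera put its top at 50.6 mm, which is released. I did not check the lamp's light separately.
- **Bystanders:** the bottle, jar, film can and loupe looked unmoved in the last scene picture. I compared them by eye and did not measure them again.
- **What went wrong:** the second stroke first met a lug at its tip, at about 23 N. I backed off, moved in about 10 mm and repeated it cleanly. The press also went harder than the 5 N needed. It was the fingertips that pressed, not the gripper's body that the 40 N limit covers, and it stayed well under the 120 N wrist limit.

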